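Lever open the blue-lidded laundry tablet tub

ROBOT

A 6-joint arm with a two-finger parallel gripper is mounted at the origin on the work surface. World frame = base frame: x ahead of the robot, y to its left, z up, the work surface at z = 0. Lengths are in m, angles in degrees, forces in N, time in s.
With the tool pointing down it reaches from about 0.25 to 0.725 m from the base axis. Payload 9.7 kg.
Tool frame: the origin (TCP) lies between the finger pads; the fingertips stand 19 mm ahead of it and the grasp point (between the pads) is the TCP; z points along the fingers, y is the line along which they close (so a half turn about z gives the same grasp; the last joint's range is limited). The gripper opens to 85 mm and grips with 20 to 120 N. Pads are 22 mm wide; open, the fingers measure 114 mm over their backs; the gripper's body (76 mm by 85 mm) begins 54 mm behind the grasp point. The pads swing forward as they close: fully open they stand 13 mm farther back than shut.
Start: joints at [-69.958, 4.979, 10.078, 95.1, 0, 90], TCP at [0.188, -0.517, 0.25] pointing down, gripper open.
Joint ranges: [-179.16, 179.16], [-48.56, 103.87], [-65.8, 70.77], [-126.05, 130.52], [-82.76, 87.17], [-180, 180]. Speed limits (degrees/s): [127.2, 127.2, 147.25, 180, 180, 180].

INTERFACE

Orientations are given as [roll, pitch, yaw] about the fixed x, y, z axes, in that order (R = Rz(yaw) Ry(pitch) Rx(roll)).
In Python, from workcell import telemetry, camera, calibration, workorder gives the robot as it stands.
- The arm moves only by the tool play_rows, never from a script. Its argument "increments" is a list of rows, each a list of 3 entries, a list of its own where there are three numbers: the shift along the tool's x, y, z in mm, then the turn, a rotation vector about the tool's x, y, z in degrees, then the closure, from 0 (fully open) to 1 (shut). In form: [[[x, y, z], [ax, ay, az], jaw], ...]. A call has 1 to 20 rows; each row is the pose to reach, as a shift and turn from the pose commanded when the call began, along the tool's axes at that moment; what a row does not reach only later rows make up. A row lasts 1/10 s, in which the tool goes at most 50 mm and 8.59 degrees, less where a joint would pass 70% of its speed; a pose out of reach is approached as far as the arm can. A call with a gripper value outside its range is refused whole. The fingers move at their own pace and stop on an object; "grip_force" is the grip in N (left out, the last holds). Time passes only in rows, so rows that repeat a pose let the fingers close. It gives the time, the measured TCP pose, the force, the opening and the grip force at its end, in the units of the state.
- telemetry.get_obs(): the state, without advancing time (a new reading comes with each control period).
- camera(name): name is "scene" or "top"; returns (picture, depth): 384x512x3 uint8, red, green, blue; 384x512 float32, m along the optical axis (not along the pixel's ray), 0 where there is no reading.
- calibration(name): a dict with "vertical_fov" (degrees; the focal length in pixels is half the picture's height over the tangent of half this angle, whatever the lens; pixels are square), "cx", "cy" (the principal point, pixels), "k1" (the pictures are not rectified: a ray, as slopes to the right and down, at radius r is drawn at 1 + k1 r^2 times it, then the intrinsics apply), "rvec" (rotation vector, rad) and "tvec" (3), from world to camera coordinates, as OpenCV has them. Camera axes: x right, y down, z forward; pixel columns grow to the right and rows downward; lengths in m; the calibration is good to about 2 mm. A picture is of the moment at which its call begins. calibration takes no time and is no camera call.
- workorder.job_done(): hands the job in; it is judged then, once.
The state is a dict: "time": time; "q": joint angles; "qd": joint speeds; "joint_efforts": joint torques, N m; "ee_pos": TCP position; "tcp_rot": TCP orientation; "wrist_force": force on the tool from outside, world axes, zero at the start; "torque": the same for the moment, N m; "opening": finger opening in m; "grasp_force": force on a finger pad.
Only numpy, scipy, OpenCV 4.12 (cv2) and the standard library are available. Lean on these libraries where they do the work, as an engineer would, in place of code of your own. Each camera call takes 0.05 s, during which the arm holds its last target. There are 200 camera calls.

TASK

Pick up the orange-handled flat opener, slip its blade into the gap under the front edge of the blue lid and lever the lid up with it until it stands open by about 40 degrees or more, without touching either lid with the gripper or arm. Then lay the opener down flat on the worktop and let go; do not drop it from a height. Keep the grey-lidded tub shut and leave the bottle where it stands.

Things in the scene. Friction and masses are not known exactly. Their poses are not given: they have to be found in the camera images.
- opener: Loose flat opener, 200 mm long, 110 g, lying on the worktop. Origin on its underside, x towards the blade tip, z up. Orange handle x -100 to +10 mm, 18 mm wide (y), 26 mm high. Steel blade x +10 to +100 mm, 28 mm wide, 3 mm thick, at z 1 to 4 mm (parallel to the underside). Centre of mass at x -13 mm: grip the handle across its 18 mm width near x -20 mm.
- blue_tub: White tub with blue lid and blue front band, fixed. Origin: centre of its underside; x from the front, which faces roughly the robot, to the hinge side; z up. 130 mm deep (x), 120 mm wide. Walls 4 mm, 85 mm high, but the front wall (x -65) only 71 mm: a gap 15 mm high and 112 mm wide lies between its top edge and the shut lid (underside z 86). Inside it is empty above z 20.
- blue_lid (a joint): Angle of the blue lid: 0 shut (start) to 1.5 rad, growing as its front rises. Flat plate 136 x 120 x 6 mm, no handle, hinged at tub x +65, z 86 mm (axis y, two black barrels); its front edge, with a white stripe, overhangs the front wall by 6 mm. Stiff hinge: the lid stays where it is left; lifting takes about 2 to 3 N at mid-lid.
- grey_tub: Bystander: a fixed tub of the same shape, size and frame as the blue one, but with a grey lid and grey band. The two tubs stand left and right of the opener, in either order.
- grey_lid (a joint): Angle of the grey lid, made and hinged as the blue one; 0 shut at the start. To stay shut.
- bottle: Bystander: loose white detergent bottle, green label, blue cap, 64 mm across, 170 mm high, 0.6 kg, upright beyond the opener. Origin: centre of its underside.
Mind the look-alikes: they are no part of the job. There is more than one size of the opener; the one meant has the size given above. What is shaped like the blue_tub but green is not meant.

How it is judged (in metres and radians):
On the way:
1. the opener's blade carries the blue lid, raised by at least 15 degrees (value of joint blue_lid above 0.26 rad and contact force between opener and blue_lid above 0.2 N), for 0.1 s.
At the end, for the whole second after the job is handed in: The blue lid stands open by at least 35 degrees (0.61 rad), the grey lid is shut (under 0.1 rad), the bottle stands within 30 mm of where it was, and the opener lies at rest anywhere on the worktop (within 12 degrees of level, its origin below 30 mm), released (value of joint blue_lid above 0.61 rad and value of joint grey_lid below 0.1 rad and height (world z) of opener below 0.03 m and angle between opener's own x axis and vertical between 1.35 and 1.79 rad and linear speed of opener below 0.02 m/s and distance of bottle from where it was at the start of the episode below 0.03 m); the robot touches nothing.
It fails at once if the gripper or arm touches the blue lid (contact force between any of the arm, the fingers and blue_lid above 1 N).
It fails at once if the gripper or arm touches the grey lid (contact force between any of the arm, the fingers and grey_lid above 1 N).
It fails at once if the grey lid is opened (value of joint grey_lid above 0.1 rad).
It fails at once if the bottle is moved by 30 mm or knocked over (distance of bottle from where it was at the start of the episode above 0.03 m or angle between bottle's own z axis and vertical above 0.3 rad).
It fails at once if the opener falls free from more than 60 mm above the worktop (height (world z) of opener above 0.06 m and contact force between opener and anything else below 0.05 N).
It also fails if it takes over 51 s, if anything falls off the work surface, if the arm or the gripper's body presses on something with over 40 N, if the wrist force passes 120 N, or if a joint passes its speed limit or range.

## Working session

There is one attempt and no reset: what is moved stays moved. The work goes in short steps, Python scripts to look and compute and a tool call to move; the robot and the scene stay as the last step left them, time stands still between calls to the robot, and variables do not carry over. Pictures are saved under pics/ and viewed, at most 10 in all, crops included, and the job is handed in when it is done.

Besides the shell and the picture viewer there is one more tool, called after "Request:" as a command line: name --argument value ..., lists and objects as JSON in quotes. play_rows: Moves the arm, as the interface text tells. Its arguments: {"type":"object","properties":{"increments":{"type":"array"},"grip_force":{"type":"number"}},"required":["increments"]}

```bash
mkdir -p pics; ls
cat > h.py <<'E'
import numpy as np, cv2
from workcell import telemetry, camera, calibration, workorder
def save(n,p): cv2.imwrite('pics/'+p,cv2.cvtColor(n,cv2.COLOR_RGB2BGR))
def K(c):
    f=192/np.tan(np.radians(c['vertical_fov'])/2)
    return np.array([[f,0,c['cx']],[0,f,c['cy']],[0,0,1.]])
def rays(name,px):
    c=calibration(name); px=np.asarray(px,float).reshape(-1,1,2)
    n=cv2.undistortPoints(px,K(c),np.array([c['k1'],0,0,0.]))[:,0]  # note: k1 only
    R=cv2.Rodrigues(np.array(c['rvec'],float))[0]; t=np.array(c['tvec'],float)
    d=np.c_[n,np.ones(len(n))]
    return -R.T@t, d@R, d
def onplane(name,px,z):
    o,d,_=rays(name,px); return o+d*((z-o[2])/d[:,2])[:,None]
def depthpts(name,px,D):
    o,d,_=rays(name,px); px=np.asarray(px).astype(int)
    return o+d*D[px[:,1],px[:,0]][:,None]
E
python3 - <<'E'
from h import *
for n in('scene','top'):
    p,d=camera(n); save(p,n+'0.png'); np.savez(n+'0.npz',p=p,d=d); print(calibration(n))
print(telemetry.get_obs())
E
```

```text
pics
{'vertical_fov': 46.28504209861637, 'cx': 250.25514982046337, 'cy': 183.84443069534464, 'k1': -0.12047667929563367, 'rvec': array([ 1.34209906,  2.03697072, -1.0460429 ]), 'tvec': array([ 0.17809527, -0.27151711,  1.481892  ])}
{'vertical_fov': 57.71708383871141, 'cx': 258.18122087055565, 'cy': 193.12082438253216, 'k1': -0.09029875123516028, 'rvec': array([ 2.12083612, -2.16106576,  0.21636388]), 'tvec': array([0.05837128, 0.59764244, 0.81419637])}
{'time': 0.1, 'q': array([-6.99579611e+01,  5.00621868e+00,  1.00396631e+01,  9.50996356e+01,
       -2.43491673e-04,  8.99995190e+01]), 'qd': array([-0.1540977 , -0.05919938,  0.07393578,  0.01744381, -0.08921839,
        0.03033454]), 'joint_efforts': array([-7.04185895e-04, -5.21565020e+01,  4.65653086e+01,  1.59702043e-02,
        6.65910147e-05,  6.27052756e-06]), 'ee_pos': array([ 0.18842665, -0.51652178,  0.24967655]), 'tcp_rot': array([-1.79933809e+02,  2.42935823e-04,  2.00425202e+01]), 'wrist_force': array([ 0.21298658, -0.64118872,  0.06045724]), 'torque': array([-0.04454037, -0.00257652, -0.05389216]), 'grasp_force': 0.0, 'opening': 0.08519088124500354}
```

View pics/scene0.png

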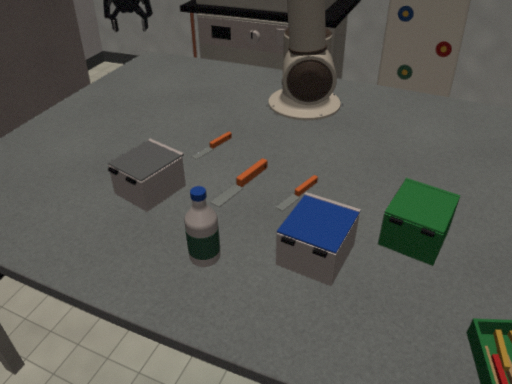

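View pics/top0.png

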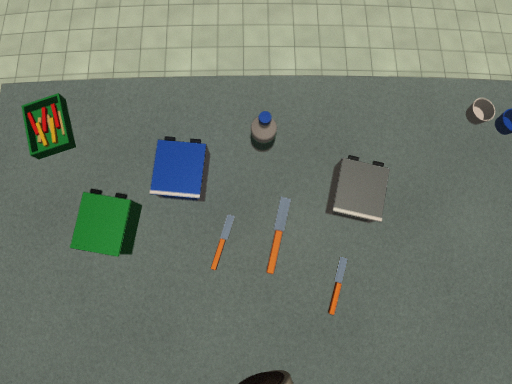

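The pictures show three openers: a large one at top (278,235) and two smaller at (223,242) and (338,286). The blue tub is at top (180,168), grey at (360,188), green at (104,223), and the bottle at (264,126). I'll measure them next.

Run:
```python
from h import *
L=np.load('top0.npz');p,D=L['p'],L['d'];h=cv2.cvtColor(p,cv2.COLOR_RGB2HSV)
def comps(m,amin):
    n,l,s,c=cv2.connectedComponentsWithStats(m.astype(np.uint8))
    return [(np.argwhere(l==i)[:,::-1],s[i]) for i in range(1,n) if s[i,4]>amin]
om=(h[...,0]<14)&(h[...,1]>150)&(h[...,2]>120)
for px,s in comps(om,80):
    if px[:,0].mean()<100: continue
    P=onplane('top',px,0.026); 
    r=cv2.minAreaRect((P[:,:2]*1000).astype(np.float32)); print('orange',s,r, 'box',cv2.boxPoints(r).round(0).tolist(),'z',np.median(depthpts('top',px,D)[:,2]))
bl=(h[...,0]>100)&(h[...,0]<130)&(h[...,1]>60)&(h[...,2]>60)
for px,s in comps(bl,25):
    P=depthpts('top',px,D); z=np.median(P[:,2]); Q=onplane('top',px,z if z>.05 else .004)
    r=cv2.minAreaRect((Q[:,:2]*1000).astype(np.float32)); print('blue',s,px.mean(0).round(),z,r,cv2.boxPoints(r).round(0).tolist())
# scene orange
L=np.load('scene0.npz');p2,D2=L['p'],L['d'];h2=cv2.cvtColor(p2,cv2.COLOR_RGB2HSV)
for px,s in comps((h2[...,0]<14)&(h2[...,1]>150)&(h2[...,2]>100),60):
    print('scene',s,depthpts('scene',px,D2).mean(0))
# lid by depth above z .08 
yy,xx=np.mgrid[0:384,0:512];px=np.c_[xx.ravel(),yy.ravel()]
P=depthpts('top',px,D);m=((P[:,2]>.08)&(P[:,2]<.105)&(D.ravel()>0)).reshape(384,512)
for q,s in comps(m,400):
    Q=onplane('top',q,0.092);r=cv2.minAreaRect((Q[:,:2]*1000).astype(np.float32));print('lid',s,r,cv2.boxPoints(r).round(0).tolist(),np.median(depthpts('top',q,D)[:,2]))
```

```text
orange [267 230  15  44 259] ((454.81634521484375, 9.74814510345459), (17.64471435546875, 107.09518432617188), 76.12718200683594) box [[401.0, 14.0], [505.0, -12.0], [509.0, 5.0], [405.0, 31.0]] z 0.024951675132531714
orange [211 239  13  31 133] ((451.32501220703125, 150.76742553710938), (11.887359619140625, 76.95568084716797), 71.14286041259766) box [[413.0, 158.0], [486.0, 133.0], [490.0, 144.0], [417.0, 169.0]] z 0.017895771316853937
orange [329 283  12  32 144] ((336.1977233886719, -138.1832275390625), (12.65473461151123, 78.09716796875), 72.31369018554688) box [[297.0, -132.0], [371.0, -156.0], [375.0, -144.0], [301.0, -120.0]] z 0.017797219833715794
blue [502 108  10  23 148] [507. 119.] 0.00862151409144879 ((820.5947265625, -693.50927734375), (30.140670776367188, 71.65769958496094), 78.94610595703125) [[783.0, -701.0], [853.0, -715.0], [859.0, -686.0], [788.0, -672.0]]
blue [258 111  14  13 135] [265. 117.] 0.16900394374351269 ((751.7301635742188, 31.941089630126953), (27.646949768066406, 29.75697135925293), 45.964027404785156) [[731.0, 32.0], [753.0, 12.0], [772.0, 32.0], [7
[... 461 characters left out ...]
84] [0.82169383 0.59821341 0.02507612]
lid [ 150  136   57   63 2836] ((660.0152587890625, 238.09898376464844), (121.04558563232422, 146.78427124023438), 83.71610260009766) [[580.0, 186.0], [726.0, 170.0], [740.0, 290.0], [594.0, 306.0]] 0.09099996188041898
lid [ 332  155   58   67 2787] ((602.0952758789062, -200.62396240234375), (122.30012512207031, 146.69039916992188), 75.96791076660156) [[516.0, -242.0], [658.0, -278.0], [688.0, -159.0], [546.0, -124.0]] 0.09090228990597726
lid [  70  189   62   67 2985] ((530.4606323242188, 419.48358154296875), (124.99932861328125, 145.76608276367188), 79.76405334472656) [[448.0, 371.0], [591.0, 345.0], [613.0, 468.0], [470.0, 494.0]] 0.09095744367704384
```

Request:
play_rows --increments '[[[0, 0, 0], [0, 0, -8], 0], [[0, 0, 0], [0, 0, -8], 0]]'

```text
time: 0.3
ee_pos: [0.1884, -0.5166, 0.2499]
tcp_rot: [-180.0, -0.0, 28.2]
wrist_force: [-0.4, 0.4, -0.6]
opening: 0.0854
grasp_force: 0.0
```

```bash
cat >> h.py <<'E'
from scipy.spatial.transform import Rotation as Ro
def inc(pos,rpy):
    s=telemetry.get_obs(); R=Ro.from_euler('xyz',s['tcp_rot'],degrees=True)
    d=R.inv().apply(np.array(pos)-s['ee_pos'])*1000; r=(R.inv()*Ro.from_euler('xyz',rpy,degrees=True)).as_rotvec(degrees=True)
    print('inc',d.round(1),r.round(2),'| q',s['q'].round(1),'pos',s['ee_pos'].round(4),s['tcp_rot'].round(1),'F',s['wrist_force'].round(1),'open',round(s['opening'],4),'t',s['time'])
E
python3 -c "
from h import *
inc([.479,.004,.12],[180,0,166.1]);inc([.479,.004,.12],[180,0,-13.9])"
```

```text
inc [ 501.9 -321.6  130.2] [-1.0000e-02 -5.0000e-02 -1.3793e+02] | q [-70.    5.   10.1  95.1   0.   81.9] pos [ 0.1884 -0.5166  0.2499] [-180.    -0.    28.2] F [-0.4  0.4 -0.6] open 0.0854 t 0.3
inc [ 501.9 -321.6  130.2] [-4.000e-02  1.000e-02  4.207e+01] | q [-70.    5.   10.1  95.1   0.   81.9] pos [ 0.1884 -0.5166  0.2499] [-180.    -0.    28.2] F [-0.4  0.4 -0.6] open 0.0854 t 0.3
```

Request:
play_rows --increments '[[[502, -322, 130], [0, 0, -138], 0], [[502, -322, 130], [0, 0, -138], 0], [[502, -322, 130], [0, 0, -138], 0], [[502, -322, 130], [0, 0, -138], 0], [[502, -322, 130], [0, 0, -138], 0], [[502, -322, 130], [0, 0, -138], 0], [[502, -322, 130], [0, 0, -138], 0], [[502, -322, 130], [0, 0, -138], 0], [[502, -322, 130], [0, 0, -138], 0], [[502, -322, 130], [0, 0, -138], 0], [[502, -322, 130], [0, 0, -138], 0], [[502, -322, 130], [0, 0, -138], 0], [[502, -322, 130], [0, 0, -138], 0], [[502, -322, 130], [0, 0, -138], 0], [[502, -322, 130], [0, 0, -138], 0], [[502, -322, 130], [0, 0, -138], 0], [[502, -322, 130], [0, 0, -138], 0], [[502, -322, 130], [0, 0, -138], 0], [[502, -322, 130], [0, 0, -138], 0], [[502, -322, 130], [0, 0, -138], 0]]'

```text
time: 2.3
ee_pos: [0.4801, 0.0034, 0.1203]
tcp_rot: [180.0, -0.0, 165.9]
wrist_force: [0.0, -0.4, -1.0]
opening: 0.0854
grasp_force: 0.0
```

```bash
python3 -c "
from h import *
inc([.479,.004,.022],[180,0,166.1])"
```

```text
inc [ 1.3  0.3 98.3] [ 0.   -0.   -0.23] | q [  0.4  -5.1 -14.4  80.7   0.   14.5] pos [0.4801 0.0034 0.1203] [180.   -0.  165.9] F [ 0.  -0.4 -1. ] open 0.0854 t 2.3
```

Request:
play_rows --increments '[[[1, 0, 40], [0, 0, 0], 0], [[1, 0, 75], [0, 0, 0], 0], [[1, 0, 90], [0, 0, 0], 0], [[1, 0, 98], [0, 0, 0], 0], [[1, 0, 98], [0, 0, 0], 0], [[1, 0, 98], [0, 0, 0], 1], [[1, 0, 98], [0, 0, 0], 1], [[1, 0, 98], [0, 0, 0], 1], [[1, 0, 98], [0, 0, 0], 1], [[1, 0, 98], [0, 0, 0], 1], [[1, 0, 98], [0, 0, 0], 1], [[1, 0, 98], [0, 0, 0], 1], [[1, 0, 98], [0, 0, 0], 1], [[1, 0, 98], [0, 0, 0], 1], [[1, 0, 98], [0, 0, 0], 1]]' --grip_force 100

```text
time: 3.8
ee_pos: [0.4796, 0.0038, 0.023]
tcp_rot: [180.0, 0.1, 166.0]
wrist_force: [-1.7, 0.2, 5.6]
opening: 0.0162
grasp_force: 98.4
```

Request:
play_rows --increments '[[[0, 0, -20], [0, 0, 0], 1], [[0, 0, -60], [0, 0, 0], 1], [[0, 0, -100], [0, 0, 0], 1], [[0, 0, -120], [0, 0, 0], 1], [[0, 0, -120], [0, 0, 0], 1]]'

```text
time: 4.3
ee_pos: [0.4806, 0.0037, 0.1455]
tcp_rot: [179.9, 0.3, 166.0]
wrist_force: [0.3, 0.1, -2.2]
opening: 0.0162
grasp_force: 97.7
```

```bash
python3 -c "
from h import *
inc([.439,.262,.139],[180,0,173.7])"
```

```text
inc [102.7 240.6   6.2] [ 0.05  0.28 -7.66] | q [  0.4  -5.6 -12.   83.3  -0.   14.4] pos [0.4806 0.0037 0.1455] [179.9   0.3 166. ] F [ 0.3  0.1 -2.2] open 0.0162 t 4.3
```

Request:
play_rows --increments '[[[100, 100, 0], [0, 0, -4], 1], [[103, 140, 4], [0, 0, -8], 1], [[103, 180, 6], [0, 0, -8], 1], [[103, 215, 6], [0, 0, -8], 1], [[103, 241, 6], [0, 0, -8], 1], [[103, 241, 6], [0, 0, -8], 1], [[103, 241, 6], [0, 0, -8], 1], [[103, 241, 6], [0, 0, -8], 1], [[103, 241, 6], [0, 0, -8], 1]]'

```text
time: 5.2
ee_pos: [0.4371, 0.2615, 0.1356]
tcp_rot: [-179.9, -0.0, 174.0]
wrist_force: [1.0, 0.4, -1.1]
opening: 0.0159
grasp_force: 98.0
```

Run:
```python
from h import *
inc([.439,.262,.099],[180,0,173.7])
a,D=camera('top'); b,D2=camera('scene'); np.savez('m1.npz',a=a,D=D,b=b,D2=D2)
A=cv2.resize(a[120:300,100:280],(540,540),interpolation=2)
B=cv2.resize(b[100:300,180:380],(600,600),interpolation=2)
save(A,'a1.png');save(B,'b1.png')
```

```text
inc [-1.8  0.7 36.6] [-0.05 -0.05  0.3 ] | q [30.9 -1.2 -9.  82.3 -0.  36.9] pos [0.4371 0.2615 0.1356] [-179.9   -0.   174. ] F [ 1.   0.4 -1.1] open 0.0159 t 5.2
```

View pics/a1.png

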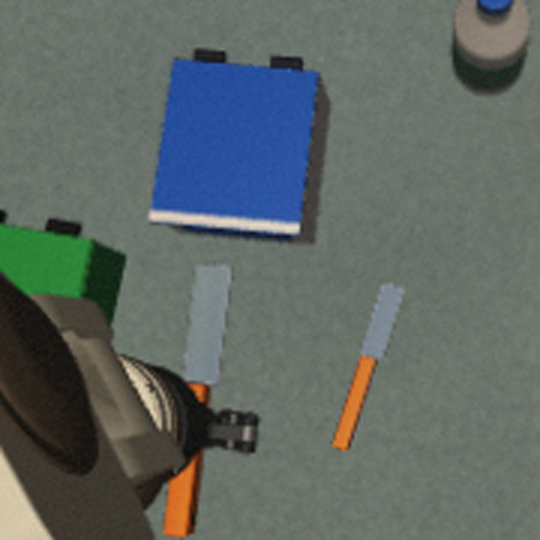

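View pics/b1.png

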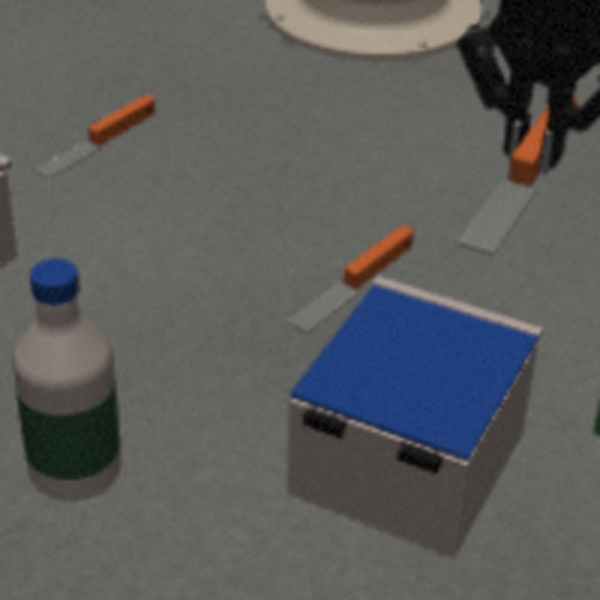

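The opener is held level: in the first crop the blade tip is at (213,266) and the lid's white stripe centres on (225,223). The scene crop shows the blade pointing at the tub's front. Next I'll measure the blade's height and pitch by depth.

Run:
```python
from h import *
L=np.load('m1.npz');O=np.array([.6576,.238]);u=np.array([.994,-.109]);v=np.array([.109,.994])
def tub(P): d=P[:,:2]-O; return np.c_[d@u,d@v,P[:,2]]*1000
yy,xx=np.mgrid[0:384,0:512];px=np.c_[xx.ravel(),yy.ravel()]
for n,D in(('top',L['D']),('scene',L['D2'])):
    T=tub(depthpts(n,px,D)); D=D.ravel()
    m=(D>0)&(T[:,0]>-200)&(T[:,0]<-80)&(abs(T[:,1])<40)&(T[:,2]>85)&(T[:,2]<145)
    B=T[m]; print(n,len(B),'x',B[:,0].min(),B[:,0].max())
    if len(B)<20: continue
    m2=(B[:,0]>-182)
    B=B[m2]; print(' z fit',np.polyfit(B[:,0],B[:,2],1),'z med',np.median(B[:,2]),' y fit',np.polyfit(B[:,0],B[:,1],1),'ymed',np.median(B[:,1]),'xmax',B[:,0].max())
    l=(D>0)&(abs(T[:,0])<90)&(abs(T[:,1])<80)&(T[:,2]>82)&(T[:,2]<100)
    Q=T[l]; print(' lid x',np.percentile(Q[:,0],[.5,99.5]),'y',np.percentile(Q[:,1],[.5,99.5]),'z',np.median(Q[:,2]), 'front', Q[Q[:,0]<-60][:,1].mean())
```

```text
top 493 x -199.26871714687334 -102.6285266033586
 z fit [-6.44437966e-03  1.14777800e+02] z med 115.70492937813935  y fit [0.0150507  1.73897572] ymed -0.5482990704440753 xmax -102.6285266033586
 lid x [-69.88382414  75.12274817] y [-57.90808054  60.41164075] z 90.96979331313199 front 1.0888300142741743
scene 421 x -199.99420876736193 -98.64539354983546
 z fit [-5.68701147e-03  1.15374760e+02] z med 116.151806669339  y fit [0.00924305 1.2050305 ] ymed -0.059329352811883 xmax -98.64539354983546
 lid x [-68.08041164  78.95836718] y [-54.86246492  63.43172482] z 90.94250231386913 front 6.672560213372344
```

Request:
play_rows --increments '[[[0, 0, 20], [0, 0, 0], 1], [[0, 0, 36], [0, 0, 0], 1], [[0, 0, 36], [0, 0, 0], 1], [[0, 0, 36], [0, 0, 0], 1], [[0, 0, 36], [0, 0, 0], 1]]'

```text
time: 5.8
ee_pos: [0.4379, 0.2624, 0.1014]
tcp_rot: [179.9, 0.1, 174.0]
wrist_force: [-0.1, -0.2, -1.0]
opening: 0.0159
grasp_force: 98.0
```

```bash
python3 -c "
from h import *
inc([.4371+.0845,.2615-.0093,.0993],[180,0,173.7])"
```

```text
inc [-84.3  -1.4   2.2] [0.05 0.07 0.31] | q [ 30.9  -0.8 -12.3  78.4   0.   36.9] pos [0.4379 0.2624 0.1014] [1.799e+02 1.000e-01 1.740e+02] F [-0.1 -0.2 -1. ] open 0.0159 t 5.8
```

Request:
play_rows --increments '[[[0, -1, 2], [0, 0, 0], 1], [[-10, -1, 2], [0, 0, 0], 1], [[-20, -1, 2], [0, 0, 0], 1], [[-30, -1, 2], [0, 0, 0], 1], [[-40, -1, 2], [0, 0, 0], 1], [[-50, -1, 2], [0, 0, 0], 1], [[-50, -1, 2], [0, 0, 0], 1]]'

```text
time: 6.5
ee_pos: [0.4882, 0.256, 0.098]
tcp_rot: [-180.0, -0.0, 174.0]
wrist_force: [0.5, 0.5, -1.3]
opening: 0.0159
grasp_force: 98.0
```

Request:
play_rows --increments '[[[-10, 0, -1], [0, 0, 0], 1], [[-20, 0, -1], [0, 0, 0], 1], [[-30, 0, -1], [0, 0, 0], 1], [[-35, 0, -1], [0, 0, 0], 1], [[-35, 0, -1], [0, 0, 0], 1]]'

```text
time: 7.0
ee_pos: [0.5224, 0.2525, 0.0991]
tcp_rot: [-180.0, -0.0, 174.0]
wrist_force: [-0.8, 0.7, -0.3]
opening: 0.016
grasp_force: 98.0
```

Request:
play_rows --increments '[[[0, 0, -4], [0, 0, 0], 1], [[0, 0, -8], [0, 0, 0], 1], [[0, 0, -12], [0, 0, 0], 1], [[0, 0, -16], [0, 0, 0], 1], [[0, 0, -20], [0, 0, 0], 1], [[0, 0, -25], [0, 0, 0], 1], [[0, 0, -30], [0, 0, 0], 1], [[0, 0, -35], [0, 0, 0], 1], [[0, 0, -40], [0, 0, 0], 1], [[0, 0, -40], [0, 0, 0], 1], [[0, 0, -40], [0, 0, 0], 1]]'

```text
time: 8.1
ee_pos: [0.522, 0.2527, 0.1397]
tcp_rot: [180.0, 0.0, 174.0]
wrist_force: [0.4, 0.4, -0.8]
opening: 0.0161
grasp_force: 97.9
```

```bash
cat >> h.py <<'E'
def lidang(tag):
    a,D=camera('top'); b,D2=camera('scene')
    O=np.array([.6576,.238]);u=np.array([.994,-.109]);v=np.array([.109,.994])
    px=np.argwhere(np.ones((384,512)))[:,::-1]
    for n,p,D in(('top',a,D),('scene',b,D2)):
        P=depthpts(n,px,D);d=P[:,:2]-O;T=np.c_[d@u,d@v,P[:,2]]*1000
        h=cv2.cvtColor(p,cv2.COLOR_RGB2HSV).reshape(-1,3)
        m=(D.ravel()>0)&(h[:,0]>105)&(h[:,0]<130)&(h[:,1]>150)&(abs(T[:,0])<75)&(abs(T[:,1])<65)&(T[:,2]>80)
        if m.sum()>50:
            f=np.polyfit(T[m,0],T[m,2],1); print(n,m.sum(),'lid deg',-np.degrees(np.arctan(f[0])))
    save(np.hstack([cv2.resize(a[100:280,100:280],(400,400)),cv2.resize(b[80:280,200:400],(400,400))]),tag)
E
python3 -c "
from h import *
lidang('c1.png');inc([0,0,0],[180,0,174])"
```

```text
top 2100 lid deg 22.533109259645357
scene 3586 lid deg 22.8367516767278
inc [ 493.  -305.5  139.1] [0.01 0.03 0.04] | q [25.8  8.3  1.4 83.1 -0.  31.8] pos [0.522  0.2527 0.1394] [180.   0. 174.] F [-0.5 -0.3 -0.6] open 0.0158 t 8.2
```

View pics/c1.png

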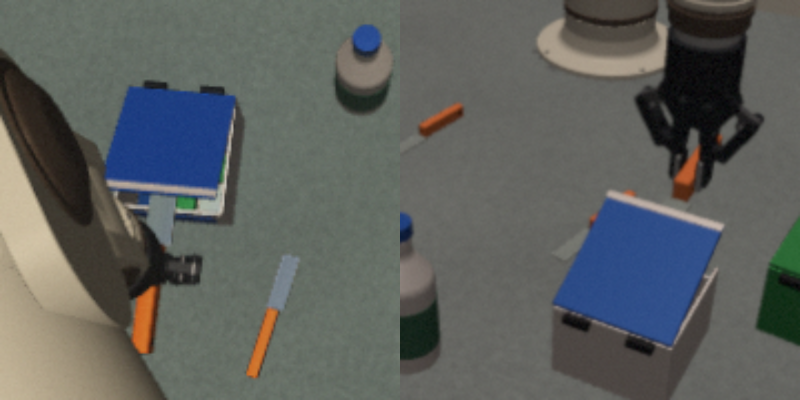

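The lid is raised about 23° on the blade, which enters under the stripe at left (163,210), and the gripper is well clear. I'll keep lifting.

Request:
play_rows --increments '[[[0, 0, -5], [0, 0, 0], 1], [[-2, 0, -10], [0, 0, 0], 1], [[-4, 0, -15], [0, 0, 0], 1], [[-5, 0, -20], [0, 0, 0], 1], [[-6, 0, -25], [0, 0, 0], 1], [[-7, 0, -30], [0, 0, 0], 1], [[-8, 0, -35], [0, 0, 0], 1], [[-9, 0, -40], [0, 0, 0], 1], [[-10, 0, -45], [0, 0, 0], 1], [[-10, 0, -50], [0, 0, 0], 1], [[-10, 0, -55], [0, 0, 0], 1], [[-10, 0, -55], [0, 0, 0], 1], [[-10, 0, -55], [0, 0, 0], 1]]'

```text
time: 9.5
ee_pos: [0.532, 0.2517, 0.1946]
tcp_rot: [180.0, 0.1, 174.0]
wrist_force: [-0.4, 0.8, -2.1]
opening: 0.016
grasp_force: 98.1
```

```bash
python3 -c "
from h import *
lidang('c2.png');inc([0,0,0],[180,0,174])"
```

```text
top 1134 lid deg 50.43469662606321
scene 4261 lid deg 50.9647822284241
inc [ 503.  -305.5  194.1] [0.01 0.03 0.05] | q [25.3  9.5  8.8 89.3 -0.  31.3] pos [0.5319 0.2516 0.1943] [180.   0. 174.] F [-0.3 -0.6 -1.4] open 0.0157 t 9.6
```

Request:
play_rows --increments '[[[0, 0, 6], [0, 0, 0], 1], [[2, 0, 12], [0, 0, 0], 1], [[15, 0, 15], [0, 0, 0], 1], [[35, 0, 15], [0, 0, 0], 1], [[60, 0, 15], [0, 0, 0], 1], [[85, 0, 15], [0, 0, 0], 1], [[110, 0, 15], [0, 0, 0], 1], [[130, 0, 15], [0, 0, 0], 1], [[130, 0, 15], [0, 0, 0], 1], [[130, 0, 15], [0, 0, 0], 1]]'

```text
time: 10.6
ee_pos: [0.4024, 0.2652, 0.1791]
tcp_rot: [180.0, 0.0, 174.1]
wrist_force: [-0.4, 0.8, -0.9]
opening: 0.0161
grasp_force: 98.1
```

```bash
python3 -c "
from h import *
lidang('c3.png');inc([.46,.005,.06],[180,0,168])"
```

```text
top 1127 lid deg 50.35123105166372
scene 4269 lid deg 50.973288375849
inc [ -83.8 -252.7  119. ] [-0.01  0.    6.03] | q [33.3 -5.1 -7.9 87.2 -0.  39.3] pos [0.4029 0.2651 0.179 ] [-180.    0.  174.] F [ 0.8  0.2 -1.9] open 0.0162 t 10.7
```

Request:
play_rows --increments '[[[0, -40, 0], [0, 0, 0], 1], [[-25, -80, 0], [0, 0, 2], 1], [[-45, -120, 0], [0, 0, 4], 1], [[-65, -160, 10], [0, 0, 6], 1], [[-80, -200, 20], [0, 0, 6], 1], [[-84, -235, 40], [0, 0, 6], 1], [[-84, -253, 70], [0, 0, 6], 1], [[-84, -253, 100], [0, 0, 6], 1], [[-84, -253, 119], [0, 0, 6], 1], [[-84, -253, 130], [0, 0, 6], 1], [[-84, -253, 130], [0, 0, 6], 1], [[-84, -253, 130], [0, 0, 6], 1]]'

```text
time: 11.9
ee_pos: [0.4603, 0.0048, 0.05]
tcp_rot: [180.0, 0.0, 168.0]
wrist_force: [-0.3, 0.2, -0.9]
opening: 0.0159
grasp_force: 98.3
```

Next I'll lower 26 mm slowly.

Request:
play_rows --increments '[[[0, 0, 10], [0, 0, 0], 1], [[0, 0, 18], [0, 0, 0], 1], [[0, 0, 22], [0, 0, 0], 1], [[0, 0, 25], [0, 0, 0], 1], [[0, 0, 27], [0, 0, 0], 1], [[0, 0, 27], [0, 0, 0], 1], [[0, 0, 27], [0, 0, 0], 1]]'

```text
time: 12.6
ee_pos: [0.4598, 0.0048, 0.023]
tcp_rot: [180.0, 0.0, 168.0]
wrist_force: [-3.3, -0.0, 6.2]
opening: 0.0161
grasp_force: 99.1
```

Contact with the worktop (6 N). Release, then retreat upward.

Request:
play_rows --increments '[[[0, 0, 0], [0, 0, 0], 0.5], [[0, 0, 0], [0, 0, 0], 0.5], [[0, 0, 0], [0, 0, 0], 0.7], [[0, 0, 0], [0, 0, 0], 0.4], [[0, 0, 0], [0, 0, 0], 0.4], [[0, 0, 0], [0, 0, 0], 0.4], [[0, 0, -15], [0, 0, 0], 0.3], [[0, 0, -50], [0, 0, 0], 0.3], [[0, 0, -90], [0, 0, 0], 0.3], [[0, 0, -130], [0, 0, 0], 0.3], [[0, 0, -130], [0, 0, 0], 0.3], [[0, 0, -130], [0, 0, 0], 0.3]]'

```text
time: 13.8
ee_pos: [0.4603, 0.0048, 0.1529]
tcp_rot: [180.0, 0.1, 168.0]
wrist_force: [-0.2, -0.2, -0.7]
opening: 0.0599
grasp_force: 0.0
```

```bash
python3 -c "
from h import *
lidang('c4.png');inc([0,0,0],[180,0,174]);p,_=camera('scene');save(p,'s4.png')"
```

```text
top 1133 lid deg 50.40284984682539
scene 4264 lid deg 50.92956085018494
inc [448.1 -99.8 151.8] [-0.01 -0.09 -5.96] | q [  0.6  -8.2 -13.8  84.5   0.   12.6] pos [0.4593 0.0048 0.1511] [-1.80e+02 -1.00e-01  1.68e+02] F [-1.1  0.7 -0.3] open 0.0601 t 13.9
```

View pics/s4.png

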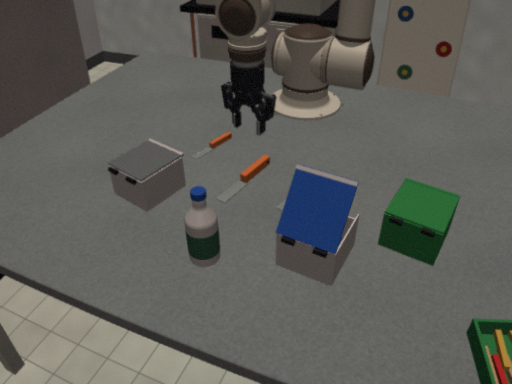

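The blue lid stands open at (318,210) and the opener lies flat at (245,178). The bottle at (203,230) and the grey lid at (148,160) look unchanged, and the gripper is clear.

```bash
python3 -c "
from workcell import workorder
print(workorder.job_done())"
```

```text
the job is handed in; nothing more can be done
None
```

I levered the blue lid open to about 50° with the opener, laid the opener flat on the worktop and released it; the grey lid and bottle look undisturbed, and the job is handed in (no verdict was returned).

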